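# Walk the doming block round to the bench stop

## Robot

A 6-joint arm with a two-finger parallel gripper is mounted at the origin on the work surface. World frame = base frame: x ahead of the robot, y to its left, z up, the work surface at z = 0. Lengths are in mm, angles in rad, forces in N, time in s.
With the tool pointing down it reaches from about 350 to 800 mm from the base axis. Payload 7.3 kg.
Tool frame: the origin (TCP) lies midway between the tips of the shut fingers; the grasp point (between the pads) lies behind it (hold_point_z is the z of the grasp point in the tool frame, in mm); z points along the fingers, y is the line along which they close (so a half turn about z gives the same grasp; the last joint's range is limited). The gripper opens to 85 mm and grips with 20 to 120 N. Pads are 22 mm wide; open, the fingers measure 114 mm over their backs; the gripper's body (76 mm by 85 mm) begins 54 mm behind the grasp point. The pads swing forward as they close: fully open they stand 13 mm farther back than shut.
Start: joints at [-1.318, 0.342, 1.524, -0, 1.275, -0.146], TCP at [203.888, -483.812, 231.322] pointing down, gripper open.
Joint ranges: [-2.53, 2.53], [-0.77, 2.02], [0.04, 2.7], [-1, 4.14], [0.28, 2.66], [-3.11, 3.11]. Speed limits (rad/s): [2.57, 2.57, 3.14, 3.14, 3.14, 3.14].

## Interface

Orientations are given as a 3x3 rotation matrix whose columns are the frame's x, y, z axes.
In Python, from cell import * gives the robot as it stands.
- The arm moves only by the tool step_arm, never from a script. Its argument "targets" is a list that holds one entry, the list of rows, each a list of 7 numbers: the closure, from -1 (fully open) to 1 (shut), then the shift along the tool's x, y, z in cm, then the turn, a rotation vector about the tool's x, y, z in rad. A call has 1 to 20 rows; each row is the pose to reach, as a shift and turn from the pose commanded when the call began, along the tool's axes at that moment; what a row does not reach only later rows make up. A row lasts 1/8 s, in which the tool goes at most 62.5 mm and 10.7 degrees, less where a joint would pass 70% of its speed; a pose out of reach is approached as far as the arm can. A call with a gripper value outside its range is refused whole. The fingers move at their own pace and stop on an object; "force" is the grip in N (left out, the last holds). Time passes only in rows, so rows that repeat a pose let the fingers close. It gives the time, the measured TCP pose, the force, the opening and the grip force at its end, in the units of the state.
- sense(): the state, without advancing time (a new reading comes with each control period).
- grab_frame(name): name is "scene" or "top" or "wrist"; returns the picture (420x560x3 uint8, red, green, blue); there is no depth.
- calibration(name): a dict with "vertical_fov" (degrees; the focal length in pixels is half the picture's height over the tangent of half this angle, whatever the lens; pixels are square), "cx", "cy" (the principal point, pixels), "world_from_camera" (4x4, takes a point from camera to world coordinates). Camera axes: x right, y down, z forward; pixel columns grow to the right and rows downward; lengths in mm; the calibration is good to about 2 mm. A picture is of the moment at which its call begins: read the wrist's pose just before it. calibration takes no time and is no camera call; for the wrist camera it gives the pose at the moment of the call.
- sign_off(): hands the job in; it is judged then, once.
The state is a dict: "t": time; "joint_positions": joint angles; "joint_vel": joint speeds; "joint_torque": joint torques, N m; "ee_pos": TCP position; "tool_rot": TCP orientation; "wrist_force": force on the tool from outside, world axes, zero at the start; "ft_torque": the same for the moment, N m; "opening": finger opening in mm; "finger_force": force on a finger pad.
Only numpy, scipy, OpenCV 4.12 (cv2) and the standard library are available. Lean on these libraries where they do the work, as an engineer would, in place of code of your own. Each camera call takes 0.05 s, during which the arm holds its last target. There are 200 camera calls.

## Task

The heavy steel doming block stands skewed or end-on to the bench stop, the steel angle bolted to the bench. Without gripping, lifting or tipping it, walk it round with pushes of the fingertips, clear of the stop so that no corner runs into the stop while the block is still askew, then push it home until one of its long sides (either one) lies flush against the stop, with the stop backing that side over its whole length. Leave the standing punch, the hammer and the wooden block where they are.

Things in the scene. Friction and masses are not known exactly. Their poses are not given: they have to be found in the camera images.
- doming_block: Loose block of bare steel lying flat, 92 (its x) x 120 (its y) x 28 mm high, 2.2 kg, five graded round hollows in its top. Its long sides are the 120 mm ones, facing its +x and -x. Origin: centre of its underside; z up. Pushed through its middle it slides at 10 to 17 N; pushed square to a side 45 mm off its middle it turns, about a point some 45 mm beyond the middle, at less force.
- bench_stop: Fixed grey steel angle bolted down, 260 mm long (its y), 40 mm high. Origin: at bench height, mid-length of its flat upright face, which looks to the block and the robot. x points into the stop, square to the face, away from the block; y runs along the face; z up. Its metal fills x = 0 to 40 mm (6 mm upright leg, low foot with bolts behind). The block starts centred 130 to 165 mm before the face.
- doming_punch: Loose steel doming punch standing upright with its ball on top, 29 mm across, 65 mm high. Origin: centre of its underside. Bystander.
- hammer: Loose hammer with wooden handle, 270 mm long, lying on the bench along its x axis, head at +x. Origin: near the middle of its length, at bench height. Bystander.
- beech_block: Loose beech block 90 x 90 x 75 mm high. Origin: centre of its underside. Bystander.

How it is judged (in metres and radians):
At the end, for the whole second after the job is handed in: The block lies flat and at rest with a long side against the stop: its long axis within 0.035 rad (2 degrees) of the stop's, its centre within 50 mm of the stop's face (46 mm when touching), and no more than 70 mm to either side of the stop's middle (angle between the y axis of doming_block and the y axis of bench_stop, either way round below 0.035 rad and x of doming_block in the frame of bench_stop between -0.05 and -0.04 m and y of doming_block in the frame of bench_stop between -0.07 and 0.07 m and height (world z) of doming_block below 0.004 m and linear speed of doming_block below 0.01 m/s).
It fails at once if the block is lifted or tipped (height (world z) of doming_block above 0.008 m or angle between doming_block's own z axis and vertical above 0.12 rad).
It fails at once if a corner of the block is run into the stop while the block is askew by more than 0.3 rad (17 degrees) (contact force between doming_block and bench_stop above 1 N and angle between the y axis of doming_block and the y axis of bench_stop, either way round above 0.3 rad).
It fails at once if a bystander (the standing punch, hammer or beech block) is moved by more than 15 mm or knocked over (distance of any of doming_punch, hammer, beech_block from where it was at the start of the episode above 0.015 m or angle between doming_punch's own z axis and vertical above 0.3 rad).
It also fails if it takes over 61 s, if anything falls off the work surface, if the arm or the gripper's body presses on something with over 40 N, if the wrist force passes 120 N, or if a joint passes its speed limit or range.

## Working session

There is one attempt and no reset: what is moved stays moved. The work goes in short steps, Python scripts to look and compute and a tool call to move; the robot and the scene stay as the last step left them, time stands still between calls to the robot, and variables do not carry over. Pictures are saved under pics/ and viewed, at most 10 in all, crops included, and the job is handed in when it is done.

Besides the shell and the picture viewer there is one more tool, called by a JSON object that holds its "method" and its "body". step_arm: Moves the arm, as the interface text tells. Its arguments: {"type":"object","properties":{"targets":{"type":"array"},"force":{"type":"number"}},"required":["targets"]}

```bash
mkdir -p pics; python3 - <<'E'
from cell import *
import cv2
for n in("top","scene"):
    f=grab_frame(n); cv2.imwrite(f"pics/{n}0.png",f[:,:,::-1]); c=calibration(n); print(n,c)
s=sense();print(s["t"],s["tool_rot"],s["ee_pos"],s["opening"])
E
```

```text
top {'vertical_fov': 45.765250022383576, 'cx': 281.2672142772174, 'cy': 208.9242295273622, 'world_from_camera': array([[-2.51422144e-02, -9.87163467e-01,  1.57721776e-01,
         4.63873322e+02],
       [-9.99667644e-01,  2.57262369e-02,  1.66205988e-03,
         5.83980473e+00],
       [-5.69831257e-03, -1.57627568e-01, -9.87482192e-01,
         1.09861381e+03],
       [ 0.00000000e+00,  0.00000000e+00,  0.00000000e+00,
         1.00000000e+00]])}
scene {'vertical_fov': 48.61055451738353, 'cx': 285.04796292834686, 'cy': 210.57531521674096, 'world_from_camera': array([[ 2.79741862e-01,  4.87628620e-01, -8.27020447e-01,
         1.46751076e+03],
       [ 9.60058884e-01, -1.37050293e-01,  2.43934737e-01,
        -2.22311259e+02],
       [ 5.60616487e-03, -8.62227085e-01, -5.06490893e-01,
         5.61866942e+02],
       [ 0.00000000e+00,  0.00000000e+00,  0.00000000e+00,
         1.00000000e+00]])}
0.1 [[ 9.21509843e-01  3.88354867e-01 -3.25766310e-04]
 [ 3.88354948e-01 -9.21508936e-01  1.30977328e-03]
 [ 2.08460263e-04 -1.33348193e-03 -9.99999089e-01]] [ 203.81065097 -483.44025254  230.71929855] 85.61702144783683
```

View pics/top0.png

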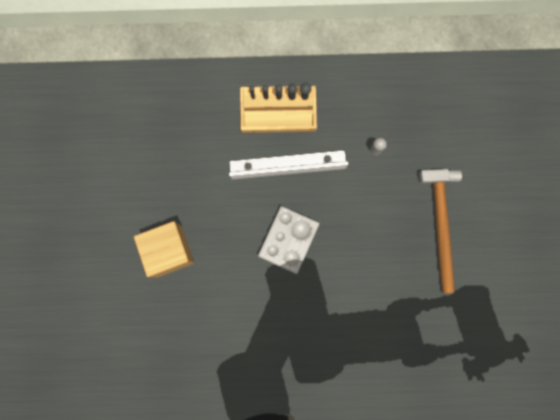

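View pics/scene0.png

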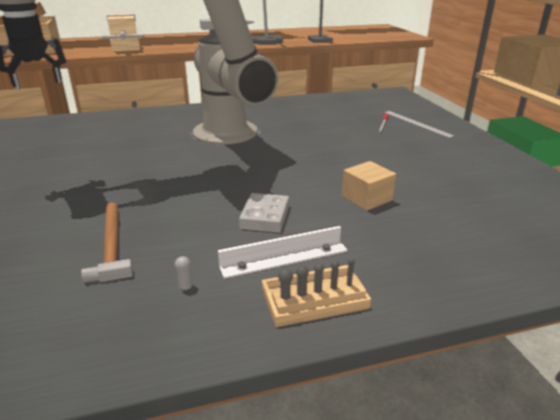

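The top view shows the block near (289,240), end-on and skewed, and the stop as a white bar at (230–347, 155–178) with its face towards the bottom. The punch is at (378,145), the hammer at (440,175) to (447,290), and the beech block at (163,248).

```bash
cat > h.py <<'E'
from cell import *
import cv2, numpy as np
def ray(c,uv,z):
    f=210/np.tan(np.radians(c["vertical_fov"]/2)); T=c["world_from_camera"]
    uv=np.atleast_2d(uv).astype(float)
    d=np.c_[(uv[:,0]-c["cx"])/f,(uv[:,1]-c["cy"])/f,np.ones(len(uv))]@T[:3,:3].T
    s=(z-T[2,3])/d[:,2]; return T[:3,3][:2]+d[:,:2]*s[:,None]
def blob(m,near):
    n,l,st,ce=cv2.connectedComponentsWithStats(m.astype(np.uint8))
    i=min((i for i in range(1,n) if st[i,4]>150),key=lambda i:np.hypot(*(ce[i]-near)))
    return (l==i).astype(np.uint8)
def pts(m):
    return max(cv2.findContours(m,cv2.RETR_EXTERNAL,cv2.CHAIN_APPROX_NONE)[0],key=len)[:,0]
def block(f,c,near,lo=85):
    g=f.astype(int); m=(g.min(2)>lo)&(np.ptp(g,axis=2)<40)
    m=blob(m,near); p=ray(c,pts(m),28)
    return p,cv2.minAreaRect(p.astype(np.float32)),m
E
python3 - <<'E'
from h import *
f=cv2.imread("pics/top0.png")[:,:,::-1]; c=calibration("top")
for lo in(75,95,115):
    p,r,m=block(f,c,(289,240),lo); print(lo,r,cv2.boxPoints(r).round().tolist())
for lo in (100,200):
    m=blob(f.min(2)>lo,(288,165)); p=pts(m); q=[]
    for u in range(236,342,15): q.append((u,p[p[:,0]==u][:,1].max(),p[p[:,0]==u][:,1].min()))
    print(q,m.sum(),p.min(0),p.max(0))
print(f[150:185,290].tolist())
print(f[200:280:2,289].min(1).tolist())
print(ray(c,[(134,240),(150,277),(193,263),(176,222)],75).round(), ray(c,[(378,145)],50), ray(c,[(447,292),(462,176),(420,176)],15))
E
```

```text
75 ((663.5953979492188, 14.96600341796875), (1305.6724853515625, 931.251708984375), 88.35648345947266) [[179.0, -624.0], [1110.0, -651.0], [1148.0, 654.0], [217.0, 681.0]]
95 ((567.6097412109375, -7.049468994140625), (96.93560791015625, 127.6823501586914), 64.00313568115234) [[489.0, -23.0], [604.0, -79.0], [646.0, 9.0], [531.0, 64.0]]
115 ((567.9866943359375, -6.713554382324219), (94.06211853027344, 122.6264419555664), 64.08440399169922) [[492.0, -22.0], [603.0, -76.0], [644.0, 9.0], [533.0, 62.0]]
[(236, np.int32(179), np.int32(159)), (251, np.int32(178), np.int32(158)), (266, np.int32(176), np.int32(157)), (281, np.int32(175), np.int32(155)), (296, np.int32(173), np.int32(153)), (311, np.int32(172), np.int32(152)), (326, np.int32(171), np.int32(151)), (341, np.int32(169), np.int32(149))] 2461 [228 149] [349 180]
[(236, np.int32(174), np.int32(161)), (251, np.int32(173), np.int32(160)), (266, np.int32(171), np.int32(158)), (281, np.int32(170), np.int32(157)), (296, np.int32(169), np.int32(155)), (311, np.int32(167), np.int32(154)), (326, np.int32(166), np.int32(153)), (341, np.int3
[... 274 characters left out ...]
, [248, 246, 241], [240, 238, 232], [230, 227, 219], [237, 235, 229], [243, 241, 236], [232, 228, 221], [194, 189, 180], [172, 167, 159], [162, 159, 151], [143, 141, 133], [117, 117, 110], [99, 101, 95], [94, 98, 91], [94, 98, 91], [95, 98, 91], [96, 98, 92], [95, 98, 91], [94, 97, 90], [95, 97, 91], [95, 98, 91], [95, 98, 91]]
[91, 91, 89, 89, 100, 165, 186, 172, 170, 164, 153, 161, 192, 196, 195, 195, 196, 198, 203, 203, 202, 204, 206, 210, 213, 202, 190, 203, 214, 199, 152, 106, 102, 114, 117, 87, 55, 51, 51, 51]
[[570. 313.]
 [494. 279.]
 [520. 191.]
 [606. 227.]] [[ 766.71693825 -206.40055954]] [[ 447.3627657  -343.04922636]
 [ 700.61305551 -396.073833  ]
 [ 703.07936165 -302.83621698]]
```

```bash
python3 - <<'E'
import cv2
a=cv2.imread("pics/top0.png")[140:285,215:365];b=cv2.imread("pics/scene0.png")[180:290,200:370]
cv2.imwrite("pics/c.png",cv2.resize(a,None,fx=4,fy=4,interpolation=cv2.INTER_CUBIC))
E
```

```text
(no output)
```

View pics/c.png

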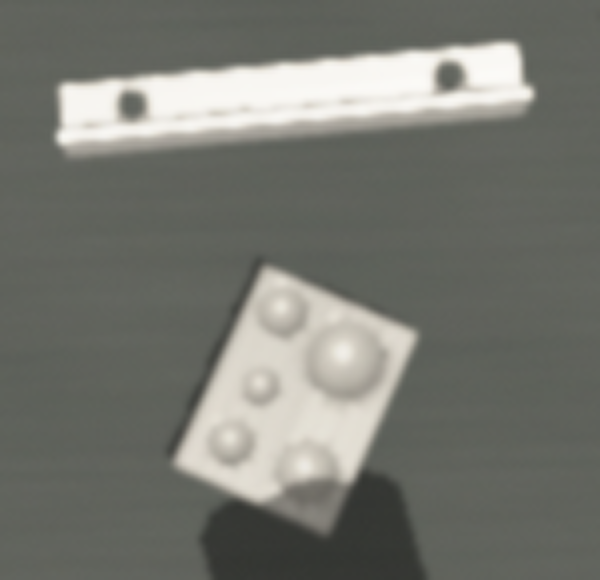

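The crop shows the stop's face between its top lip and foot line, from about px (232,178.8) to (347,168.5) at bench height. The block's corners are at px (281,207), (319,223), (297,273) and (259,256).

```bash
python3 - <<'E'
from h import *
c=calibration("top")
for uv,z in(([(230,175.2),(348.2,165)],40),([(232,178.6),(347,168.5)],0)):
    p=ray(c,uv,z); d=p[1]-p[0]; print(p.round(1),p.mean(0),np.hypot(*d),np.degrees(np.arctan2(*d[::-1])))
q=ray(c,[(280.5,206),(319.5,223),(297,274),(258.5,256)],28);print(q.round(1),q.mean(0))
E
```

```text
[[ 710.3  117.4]
 [ 726.2 -140.9]] [718.26109934 -11.7413639 ] 258.87339402590703 -86.46253157014422
[[ 711.6  117.2]
 [ 728.1 -143.4]] [719.85187399 -13.08542909] 261.1250496947762 -86.37666923448674
[[641.4   9.2]
 [601.8 -74.5]
 [493.4 -22.4]
 [533.8  59.1]] [567.60499985  -7.15064916]
```

```bash
cat >> h.py <<'E'
def Rz(yaw):
    c,s=np.cos(yaw),np.sin(yaw); return np.array([[c,s,0],[s,-c,0],[0,0,-1.]])
def rows(p0,yaw0,poses):  # commanded start (mm, deg) ; poses (x,y,z,yawdeg)
    for x,y,z,w in poses:
        d=Rz(np.radians(yaw0)).T@(np.array([x,y,z])-p0)/10
        print([1]+[round(float(v),2) for v in d]+[0,0,round(float(np.radians(yaw0-w)),3)])
E
python3 - <<'E'
from h import *
p0=np.array([203.9,-483.8,231.3]); y0=22.85
C=np.array([567.5,-7]);
def pose(th,back=0,z=10):
    V=C+50*np.array([np.cos(np.radians(-26)),np.sin(np.radians(-26))])
    w=np.radians(64-th);u=np.array([np.cos(w),np.sin(w)]);a=np.array([u[1],-u[0]])
    t=V-90*a-(57+back)*u; return (*t,z,64-th)
print(pose(0,22)); rows(p0,y0,[pose(0,22,231.3),pose(0,22,60),pose(0,22,10)])
b=pose(0,22)
print("push");rows(np.array(b[:3]),64,[pose(0,2)]+[pose(t) for t in range(3,64,3)])
E
```

```text
(np.float64(496.9169175516962), np.float64(-60.4698837860711), 10, 64)
[1, 43.44, -27.63, 0.0, 0, 0, -0.718]
[1, 43.44, -27.63, 17.13, 0, 0, -0.718]
[1, 43.44, -27.63, 22.13, 0, 0, -0.718]
push
[1, 2.0, 0.0, 0.0, 0, 0, 0.0]
[1, 2.68, -0.29, 0.0, 0, 0, 0.052]
[1, 3.17, -0.55, 0.0, 0, 0, 0.105]
[1, 3.68, -0.78, 0.0, 0, 0, 0.157]
[1, 4.2, -0.99, 0.0, 0, 0, 0.209]
[1, 4.72, -1.17, 0.0, 0, 0, 0.262]
[1, 5.26, -1.32, 0.0, 0, 0, 0.314]
[1, 5.8, -1.44, 0.0, 0, 0, 0.367]
[1, 6.35, -1.54, 0.0, 0, 0, 0.419]
[1, 6.91, -1.61, 0.0, 0, 0, 0.471]
[1, 7.46, -1.64, 0.0, 0, 0, 0.524]
[1, 8.02, -1.65, 0.0, 0, 0, 0.576]
[1, 8.58, -1.63, 0.0, 0, 0, 0.628]
[1, 9.13, -1.58, 0.0, 0, 0, 0.681]
[1, 9.69, -1.5, 0.0, 0, 0, 0.733]
[1, 10.23, -1.39, 0.0, 0, 0, 0.785]
[1, 10.77, -1.26, 0.0, 0, 0, 0.838]
[1, 11.31, -1.09, 0.0, 0, 0, 0.89]
[1, 11.83, -0.9, 0.0, 0, 0, 0.942]
[1, 12.34, -0.68, 0.0, 0, 0, 0.995]
[1, 12.84, -0.44, 0.0, 0, 0, 1.047]
[1, 13.33, -0.16, 0.0, 0, 0, 1.1]
```

{"method": "step_arm", "body": {"targets": [[[1,5,-3,0,0,0,-0.1],[1,10,-6.4,0,0,0,-0.18],[1,15,-9.5,0,0,0,-0.26],[1,20,-12.7,0,0,0,-0.35],[1,25,-15.9,0,0,0,-0.43],[1,30,-19.1,0,0,0,-0.51],[1,35,-22.3,0,0,0,-0.59],[1,40,-25.4,0,0,0,-0.67],[1,43.4,-27.6,0,0,0,-0.718],[1,43.4,-27.6,0,0,0,-0.718],[1,43.4,-27.6,4,0,0,-0.718],[1,43.4,-27.6,8,0,0,-0.718],[1,43.4,-27.6,12,0,0,-0.718],[1,43.4,-27.6,15,0,0,-0.718],[1,43.4,-27.6,17,0,0,-0.718],[1,43.4,-27.6,17,0,0,-0.718],[1,43.4,-27.6,17,0,0,-0.718]]]}}

```text
t: 2.22
ee_pos: [496.9, -61.6, 62.1]
tool_rot: [[0.439, 0.898, 0.001], [0.898, -0.439, -0.0], [-0.0, 0.001, -1.0]]
wrist_force: [1.1, -0.7, 0.6]
opening: 0.4
finger_force: 0.0
```

```bash
python3 - <<'E'
from h import *
s=sense();print(s["t"],s["ee_pos"],s["tool_rot"][:,0],s["opening"],s["wrist_force"])
f=grab_frame("top");g=grab_frame("wrist");print(calibration("wrist"))
cv2.imwrite("pics/a1.png",np.hstack([f[120:320,180:420],g[::2,::2][:200]])[:,:,::-1])
E
```

```text
2.225 [496.89346558 -61.64915224  62.06368956] [ 4.39337374e-01  8.98322142e-01 -3.90886109e-05] 0.37969875100154665 [ 1.12414643 -0.72016211  0.56400684]
{'vertical_fov': 66.36178271276668, 'cx': 278.2101565057839, 'cy': 215.89599452345809, 'world_from_camera': array([[ 8.98655934e-01, -4.22838926e-01, -1.16725124e-01,
         5.26724805e+02],
       [-4.38651902e-01, -8.65388872e-01, -2.42253192e-01,
        -4.81551549e-01],
       [ 1.42145643e-03,  2.68903966e-01, -9.63165944e-01,
         2.04433372e+02],
       [ 0.00000000e+00,  0.00000000e+00,  0.00000000e+00,
         1.00000000e+00]])}
```

View pics/a1.png

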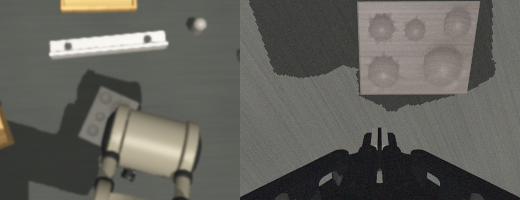

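The wrist view shows the block's long side square ahead of the shut fingers. The fingers are about 38 px from its robot-side end, as planned. Next I descend and push the first half of the turn.

{"method": "step_arm", "body": {"targets": [[[1,0,0,2.5,0,0,0],[1,0,0,5,0,0,0],[1,0,0,5,0,0,0],[1,1,0,5,0,0,0],[1,2,0,5,0,0,0],[1,2.3,-0.1,5,0,0,0.02],[1,2.7,-0.3,5,0,0,0.05],[1,3.2,-0.5,5,0,0,0.1],[1,3.7,-0.8,5,0,0,0.16],[1,4.2,-1.0,5,0,0,0.21],[1,4.7,-1.2,5,0,0,0.26],[1,5.3,-1.3,5,0,0,0.31],[1,5.8,-1.4,5,0,0,0.37],[1,6.3,-1.5,5,0,0,0.42],[1,6.9,-1.6,5,0,0,0.47],[1,7.5,-1.6,5,0,0,0.52],[1,7.5,-1.6,5,0,0,0.52]]]}}

```text
t: 4.45
ee_pos: [512.8, 13.4, 11.6]
tool_rot: [[0.827, 0.562, -0.005], [0.562, -0.827, -0.001], [-0.004, -0.002, -1.0]]
wrist_force: [-7.8, -3.7, 4.8]
opening: -0.0
finger_force: 4.4
```

```bash
python3 - <<'E'
from h import *
s=sense();print(s["t"],s["ee_pos"],s["wrist_force"])
g=grab_frame("wrist");f=grab_frame("scene")
cv2.imwrite("pics/a2.png",np.hstack([f[120:320,160:420],g[::2,::2][:200]])[:,:,::-1])
E
```

```text
4.45 [512.83003845  13.44668461  11.57849289] [-7.77056512 -3.70045128  4.83551991]
```

View pics/a2.png

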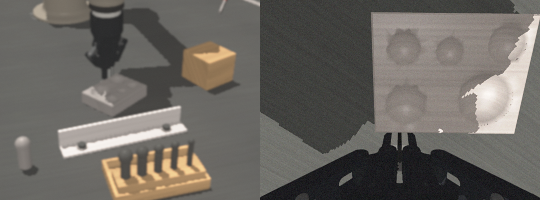

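The wrist view shows the block's long side still square to the tool and flat on the fingertip, so it is turning with the tool. I continue the second half.

{"method": "step_arm", "body": {"targets": [[[1,0.5,-0.3,0,0,0,0.05],[1,1.0,-0.5,0,0,0,0.1],[1,1.5,-0.8,0,0,0,0.16],[1,2.0,-1.0,0,0,0,0.21],[1,2.5,-1.2,0,0,0,0.26],[1,3.1,-1.3,0,0,0,0.31],[1,3.6,-1.4,0,0,0,0.37],[1,4.1,-1.5,0,0,0,0.42],[1,4.7,-1.6,0,0,0,0.47],[1,5.3,-1.6,0,0,0,0.53],[1,5.3,-1.6,0,0,0,0.53]]]}}

```text
t: 5.92
ee_pos: [546.7, 57.4, 11.1]
tool_rot: [[0.998, 0.066, -0.007], [0.066, -0.998, 0.0], [-0.007, -0.001, -1.0]]
wrist_force: [-10.0, 1.2, 6.8]
opening: 0.1
finger_force: 4.7
```

```bash
python3 - <<'E'
from h import *
s=sense();print(s["t"],s["ee_pos"],s["wrist_force"])
c=calibration("wrist");g=grab_frame("wrist");f=grab_frame("scene")
np.savez("w3.npz",g=g,**c); np.savez("s3.npz",g=f,**calibration("scene"))
cv2.imwrite("pics/a3.png",np.hstack([f[120:320,160:420],g[::2,::2]  [:200]])[:,:,::-1])
E
```

```text
5.925 [546.67107018  57.40657027  11.13953151] [-9.96248153  1.16130056  6.83446911]
```

View pics/a3.png

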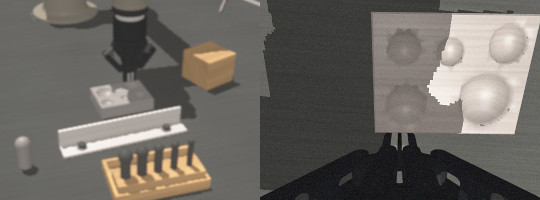

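The block now lies parallel to the stop and still clear of it. The wrist view puts its front edge at u 230–510, v≈266. I get its pose from those corners.

```bash
python3 - <<'E'
from h import *
d=np.load("w3.npz");c={k:d[k] for k in d if k!="g"}
q=ray(c,[(230,266),(510,266),(554,26),(224,26)],28);print(q.round(1),q.mean(0))
for a,b in((0,1),(3,2)):
    e=q[b]-q[a];print(np.hypot(*e),np.degrees(np.arctan2(e[1],e[0])))
E
```

```text
[[556.4  78.1]
 [564.4 -40. ]
 [654.2 -31.2]
 [646.6  82.4]] [605.38990382  22.32995065]
118.365341835274 -86.14073549794585
113.84305445869997 -86.20468391520882
```

{"method": "step_arm", "body": {"targets": [[[1,-0.7,0,0,0,0,0],[1,-1.5,0,0,0,0,0],[1,-1.5,2,0,0,0,0],[1,-1.5,4,0,0,0,0],[1,-1.5,4,0,0,0,0]]]}}

```text
t: 6.65
ee_pos: [538.3, 13.3, 11.4]
tool_rot: [[0.998, 0.064, 0.001], [0.064, -0.998, -0.0], [0.001, 0.0, -1.0]]
wrist_force: [0.0, 0.5, -0.4]
opening: -0.1
finger_force: 0.0
```

{"method": "step_arm", "body": {"targets": [[[1,0,-0.4,0,0,0,0],[1,0.5,-0.4,0,0,0,0],[1,1,-0.4,0,0,0,0],[1,1.4,-0.4,0,0,0,0],[1,1.8,-0.4,0,0,0,0],[1,2.2,-0.4,0,0,0,0],[1,2.6,-0.4,0,0,0,0],[1,3,-0.4,0,0,0,0],[1,3.4,-0.4,0,0,0,0],[1,3.8,-0.4,0,0,0,0],[1,4.2,-0.4,0,0,0,0],[1,4.6,-0.4,0,0,0,0],[1,5,-0.4,0,0,0,0],[1,5.4,-0.4,0,0,0,0],[1,5.8,-0.4,0,0,0,0],[1,6.2,-0.4,0,0,0,0],[1,6.6,-0.4,0,0,0,0],[1,7,-0.4,0,0,0,0],[1,7,-0.4,0,0,0,0]]]}}

```text
t: 9.02
ee_pos: [603.2, 24.7, 10.5]
tool_rot: [[0.998, 0.068, -0.01], [0.068, -0.998, 0.0], [-0.01, -0.001, -1.0]]
wrist_force: [-13.3, -0.7, 7.3]
opening: -0.5
finger_force: 6.6
```

```bash
python3 - <<'E'
from h import *
g=grab_frame("wrist");f=grab_frame("scene")
cv2.imwrite("pics/a4.png",np.hstack([f[120:320,160:420],g[::2,::2]  [:200]])[:,:,::-1])
E
```

```text
(no output)
```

View pics/a4.png

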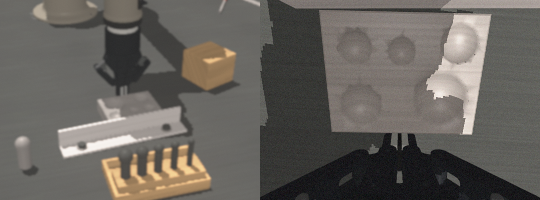

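The block is square, with a small gap left to the stop. The fingertips press near the middle of its side. I push it home slowly.

{"method": "step_arm", "body": {"targets": [[[1,0.2,0,0,0,0,0],[1,0.4,0,0,0,0,0],[1,0.6,0,0,0,0,0],[1,0.8,0,0,0,0,0],[1,1.0,0,0,0,0,0],[1,1.1,0,0,0,0,0],[1,1.1,0,0,0,0,0]]]}}

```text
t: 10.0
ee_pos: [611.3, 25.3, 10.5]
tool_rot: [[0.998, 0.068, -0.016], [0.068, -0.998, 0.0], [-0.016, -0.001, -1.0]]
wrist_force: [-22.9, -2.4, 15.2]
opening: -0.4
finger_force: 11.5
```

{"method": "step_arm", "body": {"targets": [[[1,0.2,0,0,0,0,0],[1,0.4,0,0,0,0,0],[1,0.5,0,0,0,0,0],[1,0.5,0,0,0,0,0]]]}}

```text
t: 10.5
ee_pos: [611.4, 25.3, 10.5]
tool_rot: [[0.997, 0.068, -0.027], [0.068, -0.998, -0.0], [-0.027, -0.001, -1.0]]
wrist_force: [-40.7, -5.2, 29.5]
opening: 0.1
finger_force: 20.0
```

Position stopped while the force rose to 41 N, so the block is firmly seated. I back off, clear the view and check.

{"method": "step_arm", "body": {"targets": [[[1,-1,0,0,0,0,0],[1,-3,0,0,0,0,0],[1,-5,0,0,0,0,0],[1,-8,0,-4,0,0,0],[1,-12,0,-9,0,0,0],[1,-16,0,-14,0,0,0],[1,-20,3,-16,0,0,0],[1,-20,8,-16,0,0,0],[1,-20,14,-16,0,0,0],[1,-20,20,-16,0,0,0],[1,-20,26,-16,0,0,0],[1,-20,26,-16,0,0,0],[1,-20,26,-16,0,0,0]]]}}

```text
t: 12.12
ee_pos: [441.0, -247.0, 171.0]
tool_rot: [[0.998, 0.066, -0.001], [0.066, -0.998, 0.001], [-0.0, -0.001, -1.0]]
wrist_force: [0.7, 1.3, 0.1]
opening: -0.1
finger_force: 0.0
```

```bash
python3 - <<'E'
from h import *
f=grab_frame("top");c=calibration("top")
cv2.imwrite("pics/a5.png",cv2.resize(f[130:230,205:370],None,fx=4,fy=4,interpolation=cv2.INTER_CUBIC)[:,:,::-1])
E
```

```text
(no output)
```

View pics/a5.png

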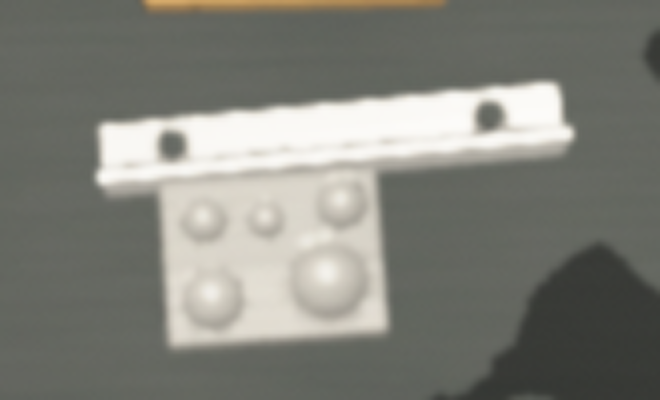

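The block sits flush under the stop's lip. Its front edge runs from crop px (168,348) to (388,330), almost parallel to the stop. A quick numeric check follows.

```bash
python3 - <<'E'
from h import *
c=calibration("top");f=grab_frame("top")
g=f.min(2).astype(float); U=np.arange(252,298); 
def edge(v0,v1,th,sgn):
    o=[]
    for u in U:
        col=g[v0:v1,u]; k=np.where((col[:-1]>=th)&(col[1:]<th))[0][-1]
        o.append((u,v0+k+(col[k]-th)/(col[k]-col[k+1])))
    return np.array(o)
p=ray(c,edge(205,225,140,1),28); m,b=np.polyfit(p[:,1],p[:,0],1)
print("block axis deg",90-np.degrees(np.arctan(m)),"rms",np.std(p[:,0]-m*p[:,1]-b))
U=np.r_[236:243,305:340]; p2=ray(c,edge(160,185,135,1),0); m2,b2=np.polyfit(p2[:,1],p2[:,0],1)
print("stop deg",90-np.degrees(np.arctan(m2)))
q=ray(c,[(205+168/4,130+348/4),(205+388/4,130+330/4)],28);print(q)
mid=q.mean(0);M=np.array([719,-12.3]);n=np.array([.998,.063]);print("front edge n,t",(mid-M)@n,(mid-M)@[-.063,.998])
E
```

```text
block axis deg 92.67699913042324 rms 0.08827242444632745
stop deg 93.90168842897914
[[619.03872164  82.56971109]
 [625.82081282 -37.25973035]]
front edge n,t -94.17492791434056 40.969005053570626
```

The block reads about 1° skew, with the −y end slightly open. That is within tolerance but thin, so I press that end home.

{"method": "step_arm", "body": {"targets": [[[1,4,-6,0,0,0,0],[1,8,-11,0,0,0,0],[1,10,-16,0,0,0,0],[1,12,-22,0,0,0,0],[1,12,-22,5,0,0,0],[1,12,-22,10,0,0,0],[1,12,-22,14,0,0,0],[1,12,-22,16,0,0,0],[1,13,-22,16,0,0,0],[1,15,-22,16,0,0,0],[1,16.5,-22,16,0,0,0],[1,17,-22,16,0,0,0],[1,17.4,-22,16,0,0,0],[1,17.8,-22,16,0,0,0],[1,17.8,-22,16,0,0,0]]]}}

```text
t: 14.1
ee_pos: [604.1, -16.1, 11.4]
tool_rot: [[0.998, 0.067, 0.0], [0.067, -0.998, -0.0], [0.0, 0.0, -1.0]]
wrist_force: [-0.2, -0.3, -0.3]
opening: 0.1
finger_force: 0.0
```

{"method": "step_arm", "body": {"targets": [[[1,0.4,0,0,0,0,0],[1,0.8,0,0,0,0,0],[1,1.1,0,0,0,0,0],[1,1.4,0,0,0,0,0],[1,1.6,0,0,0,0,0],[1,1.8,0,0,0,0,0],[1,1.8,0,0,0,0,0]]]}}

```text
t: 14.98
ee_pos: [615.3, -15.8, 10.7]
tool_rot: [[0.998, 0.067, -0.015], [0.067, -0.998, -0.001], [-0.015, -0.0, -1.0]]
wrist_force: [-23.8, -7.2, 15.2]
opening: 0.2
finger_force: 11.6
```

{"method": "step_arm", "body": {"targets": [[[1,0.2,0,0,0,0,0],[1,0.4,0,0,0,0,0],[1,0.4,0,0,0,0,0],[1,-0.6,0,0,0,0,0],[1,-3,0,0,0,0,0],[1,-5,0,0,0,0,0],[1,-8,0,-4,0,0,0],[1,-12,0,-9,0,0,0],[1,-16,0,-14,0,0,0],[1,-20,3,-16,0,0,0],[1,-20,8,-16,0,0,0],[1,-20,14,-16,0,0,0],[1,-20,20,-16,0,0,0],[1,-20,22,-16,0,0,0],[1,-20,22,-16,0,0,0]]]}}

```text
t: 16.85
ee_pos: [437.0, -248.5, 171.0]
tool_rot: [[0.998, 0.065, -0.0], [0.065, -0.998, 0.0], [-0.0, -0.0, -1.0]]
wrist_force: [0.3, 0.4, 0.5]
opening: -0.0
finger_force: 0.0
```

```bash
python3 - <<'E'
from h import *
c=calibration("top");f=grab_frame("top");g=f.min(2).astype(float)
def fit(U,v0,v1,th,z):
    o=[]
    for u in U:
        col=g[v0:v1,u]; k=np.where((col[:-1]>=th)&(col[1:]<th))[0][-1]
        o.append((u,v0+k+(col[k]-th)/(col[k]-col[k+1])))
    p=ray(c,np.array(o),z); m,b=np.polyfit(p[:,1],p[:,0],1); return round(90-np.degrees(np.arctan(m)),2),round(m*20+b,1)
for th in(120,140,160): print("block",fit(range(252,298),205,225,th,28),"stop lip",fit(np.r_[236:243,305:340],160,185,th+60,40),"base",fit(np.r_[236:243,305:340],160,185,th,0))
E
```

```text
block (np.float64(93.97), np.float64(622.4)) stop lip (np.float64(93.9), np.float64(714.6)) base (np.float64(93.93), np.float64(716.9))
block (np.float64(93.92), np.float64(624.0)) stop lip (np.float64(93.92), np.float64(716.1)) base (np.float64(93.89), np.float64(718.9))
block (np.float64(93.91), np.float64(625.3)) stop lip (np.float64(93.94), np.float64(717.3)) base (np.float64(93.81), np.float64(721.6))
```

The block now lies parallel to the stop within 0.1°, with 92 mm from its front edge to the face, so it is flush. I hand the job in.

```bash
python3 -c "
from cell import *
print(sign_off())"
```

```text
the job is handed in; nothing more can be done
None
```

The doming block lies with a long side flush against the bench stop, parallel to within about 0.1° and about 41 mm off the stop's middle by the top camera. The arm stayed clear of the punch, hammer and beech block, and I handed the job in at about 17 s; no verdict came back.

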